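# Changing over the batch in a UV curing unit

## Task

The UV curing unit has finished a batch and its tray is locked fully out. Take the cured ports (white glue bead) off the tray and stand them in the blue tote, stand all the ports waiting in the black basket (blue glue bead) upright on the tray, then press down the red release lever and slide the tray fully home. With the tray shut, change the switch on top of the unit over from the left to the right, stopping at centre off for about two seconds on the way; leave the glue bottle, brush pot and tape roll where they are and do not touch the switch while the tray is out.

Things in the scene. Friction and masses are not known exactly. Their poses are not given: they have to be found in the camera images.
- unit_front (a point): Foot of the UV curing unit's front face, in the middle, on the bench: a fixed white box 300 mm deep (its +x, away from the robot), 360 wide (its y), 175 high, with a blue band along the top of its front. Its x axis points into the chamber: the direction in which the tray slides home. The unit's place and yaw vary. The chamber opening is 133 mm high above the bench.
- tray (a joint): How far the aluminium tray is slid out of the unit, in m: 0 fully home, 0.205 fully out and locked there at the start. When locked it cannot be pushed in until the release lever is pressed; once it has gone in 15 mm the lock is passed and the lever may be let go. It takes about 3 N to slide and stays where it is left.
- tray_floor (a point): Centre of the tray's floor (upper surface, 45 mm above the bench), axes as the unit's; moves with the tray. The floor is 190 mm (x) by 240 mm (y) inside, rims 15 mm high at its sides and back, the front panel at its front (95 mm towards the robot).
- tray_panel (a point): Top edge, in the middle, of the outer face of the tray's front panel: white with an amber window, 12 mm thick, 340 mm wide, from 26 to 126 mm above the bench. Moves with the tray.
- tray_handle (a point): Middle of the steel bow handle on the tray's front panel: a level bar 10 mm thick, 120 mm long along y, its centre 34 mm out from the panel and 48 mm above the bench. Moves with the tray.
- release (a joint): Angle of the red release lever, in rad: 0 at rest, 0.12 fully pressed; it unlocks the slide from about 0.06. Sprung: it comes back up when let go.
- release_pad (a point): Centre of the ribbed press area on top of the red lever's paddle, which sticks out level from the front panel, 142 mm left (+y) of its middle, and travels with the tray. 58 mm above the bench at rest; 34 mm along x by 36 mm along y, free end 20 mm towards the robot. Pressed straight down this point sinks 7 mm to unlock and 13 mm to the end, with 2 to 4.5 N.
- thumb_stop (a point): Middle of the top edge of the upright thumb stop across the red lever's paddle, on the face towards the robot: 36 mm wide, rising 18 mm above the paddle, 14 mm from the press area's centre towards the panel. Pushing against it towards the unit, with the lever pressed, slides the tray along.
- switch (a joint): Angle of the changeover switch lever on top of the unit, in rad: -0.6 left (towards +y, blue dot, standby; where it starts, -0.6 to -0.5), 0 upright (white dot, centre off), +0.6 right (towards -y, yellow dot, lamp). About 3 N at the grip moves it; it stays where it is left.
- switch_grip (a point): Centre of the red grip of the changeover switch lever: 22 mm (along the unit's x) by 16 mm (y) by 34 mm (along the lever), 62 mm from the lever's pivot. The pivot runs along the unit's x, 187 mm above the bench, 36 mm behind the unit's front face and 20 mm right of its middle. The grip's top is 79 mm from the pivot.
- basket_floor (a point): Centre of the inner floor (4 mm above the bench) of the fixed shallow black basket, 210 x 210 mm outside, 202 x 202 mm inside, walls 4 mm thick and 44 mm high above the bench. It stands to the left or right of the tray; fresh ports stand in it.
- tote_floor (a point): Centre of the inner floor (4 mm above the bench) of the fixed blue tote for finished ports, the same size as the basket, on the other side.
- glue: White glue bottle with a blue nozzle, 68 mm diameter, 194 mm tall, not to be moved; origin under its centre.
- pot: White brush pot, 72 mm diameter, 75 mm tall, not to be moved; origin under its centre.
- tape: Roll of brown tape lying flat, 88 mm diameter, 48 mm tall, not to be moved; origin under its centre.
- fresh1_mid (a point): Fresh port (absent in some runs), a flanged port: a round grey flange, 76 mm diameter and 9 mm thick, at the bottom, with a white tube of 40 mm outside diameter bonded upright in its middle; 75 mm tall over all, 0.18 kg. The glue bead round the tube's foot is still blue (uncured). The point is on its axis half-way up (37.5 mm above its underside), z up along the tube. Starts standing in the basket.
- fresh2_mid (a point): Fresh port (absent in some runs), a flanged port: a round grey flange, 76 mm diameter and 9 mm thick, at the bottom, with a white tube of 40 mm outside diameter bonded upright in its middle; 75 mm tall over all, 0.18 kg. The glue bead round the tube's foot is still blue (uncured). The point is on its axis half-way up (37.5 mm above its underside), z up along the tube. Starts standing in the basket.
- fresh3_mid (a point): Fresh port (absent in some runs), a flanged port: a round grey flange, 76 mm diameter and 9 mm thick, at the bottom, with a white tube of 40 mm outside diameter bonded upright in its middle; 75 mm tall over all, 0.18 kg. The glue bead round the tube's foot is still blue (uncured). The point is on its axis half-way up (37.5 mm above its underside), z up along the tube. Starts standing in the basket.
- fresh4_mid (a point): Fresh port (absent in some runs), a flanged port: a round grey flange, 76 mm diameter and 9 mm thick, at the bottom, with a white tube of 40 mm outside diameter bonded upright in its middle; 75 mm tall over all, 0.18 kg. The glue bead round the tube's foot is still blue (uncured). The point is on its axis half-way up (37.5 mm above its underside), z up along the tube. Starts standing in the basket.
- cured1_mid (a point): Cured port, a flanged port: a round grey flange, 76 mm diameter and 9 mm thick, at the bottom, with a white tube of 40 mm outside diameter bonded upright in its middle; 75 mm tall over all, 0.18 kg. Its glue bead has turned white. The point is on its axis half-way up (37.5 mm above its underside), z up along the tube. Starts standing on the tray.
- cured2_mid (a point): Cured port, a flanged port: a round grey flange, 76 mm diameter and 9 mm thick, at the bottom, with a white tube of 40 mm outside diameter bonded upright in its middle; 75 mm tall over all, 0.18 kg. Its glue bead has turned white. The point is on its axis half-way up (37.5 mm above its underside), z up along the tube. Starts standing on the tray.

How it is judged:
By the outcome, as a careful person would: the job done as asked, in the order asked, and still so for the second after the job is handed in, with the robot touching nothing.
Of fresh1, fresh2, fresh3, fresh4 only 2 to 4 are there at a start; the rules pass over those that are not, and their reading is None.
At some moment in a run one of fresh1, fresh2, fresh3, fresh4, cured1, cured2 may be knocked a few centimetres aside while the robot is not near it.
It also fails if it takes over 210 s, if anything falls off the work surface, if the arm or the gripper's body presses on something with over 40 N, if the wrist force passes 120 N, or if a joint passes its speed limit or range.

## Robot

A 6-joint arm with a two-finger parallel gripper is mounted at the origin on the work surface. World frame = base frame: x ahead of the robot, y to its left, z up, the work surface at z = 0. Lengths are in mm, angles in degrees, forces in N, time in s.
With the tool pointing down it reaches from about 350 to 950 mm from the base axis. Payload 17.4 kg.
Tool frame: the origin (TCP) lies at the very end of the fingers, on their centre line; the grasp point (between the pads) lies 19 mm behind it; z points along the fingers, y is the line along which they close (so a half turn about z gives the same grasp; the last joint's range is limited). The gripper opens to 93 mm and grips with 3 to 60 N. Pads are 15 mm wide; open, the fingers measure 128 mm over their backs; the gripper's body (75 mm by 188 mm) begins 65 mm behind the grasp point.
Start: joints at [-71.436, 6.646, 82.598, -0, 90.757, -2.166], TCP at [238.913, -631.311, 218.646] pointing down, gripper open.
Joint ranges: [-162.19, 162.19], [-47.58, 125.68], [4.15, 143.07], [-65.23, 245.23], [0.69, 171.88], [-170.13, 170.13]. Speed limits (degrees/s): [108.29, 108.29, 127.2, 180, 180, 180].

## Interface

Orientations are given as a 3x3 rotation matrix whose columns are the frame's x, y, z axes.
In Python, from plant import get_obs, read_camera, finish_job gives the robot as it stands.
- The arm moves only by the tool arm_command, never from a script. Its argument "plan" is a list of rows, each a list of 5 numbers: the finger opening in mm, from 0 to 93, then the shift along the tool's x, y, z in mm, then the turn about the tool's z in degrees. A call has exactly 10 rows; each row is the pose to reach, as a shift and turn from the pose commanded when the call began, along the tool's axes at that moment; what a row does not reach only later rows make up. A row lasts 1/10 s, in which the tool goes at most 50 mm and 8.59 degrees, less where a joint would pass 70% of its speed; a pose out of reach is approached as far as the arm can. A call with a gripper value outside its range is refused whole. The fingers move at their own pace and stop on an object; "squeeze" is the grip in N (left out, the last holds). Time passes only in rows, so rows that repeat a pose let the fingers close, or fill a call up. It gives the time, the measured TCP pose, the force, the opening and the grip force at its end, in the units of the state.
- get_obs(): the state, without advancing time (a new reading comes with each control period).
- read_camera(name): name is "side" or "top" or "wrist"; returns a dict with "frame" (400x640x3 uint8, blue, green, red), "range_z" (400x640 float32, mm along the optical axis (not along the pixel's ray), 0 where there is no reading), "camera_matrix" (3x3 intrinsics, pixels), "extrinsics" (4x4, takes a point from camera to world coordinates); the wrist camera has in their place "tool_from_camera" (4x4, takes a point from camera to tool coordinates, whose origin is the TCP and whose axes are the flange's). Camera axes: x right, y up, looking along -z (the intrinsics and any distortion apply to the point x, -y, -z); pixel columns grow to the right and rows downward; lengths in mm; the calibration is good to about 2 mm. The wrist camera is an equidistant fisheye: a pixel r from the principal point sees the ray r / f radians off the axis. A picture is of the moment at which its call begins: read the wrist's pose just before it.
- finish_job(): hands the job in; it is judged then, once.
The state is a dict: "clock": time; "joint_pos": joint angles; "dq": joint speeds; "effort": joint torques, N m; "position": TCP position; "tool_rot": TCP orientation; "ft_force": force on the tool from outside, world axes, zero at the start; "torque": the same for the moment, N m; "grip_width": opening from 0.0 (shut) to 1.0 (fully open); "gripper_force": force on a finger pad.
Only numpy, scipy, OpenCV 4.12 (cv2) and the standard library are available. Lean on these libraries where they do the work, as an engineer would, in place of code of your own. Each camera call takes 0.05 s, during which the arm holds its last target. There are 200 camera calls.

## Working session

There is one attempt and no reset: what is moved stays moved. The work goes in short steps, Python scripts to look and compute and a tool call to move; the robot and the scene stay as the last step left them, time stands still between calls to the robot, and variables do not carry over. Pictures are saved under pics/ and viewed, at most 14 in all, crops included, and the job is handed in when it is done.

Besides the shell and the picture viewer there is one more tool, called after ">>>" by a JSON object that holds its "op" and its "data". arm_command: Moves the arm, as the interface text tells. Its arguments: {"type":"object","properties":{"plan":{"type":"array","items":{"type":"array","items":{"type":"number"}}},"squeeze":{"type":"number"}},"required":["plan"]}

```bash
mkdir -p pics; ls; cat > h.py <<'E'
import numpy as np, cv2
from plant import get_obs, read_camera
def cloud(c):
    K=c["camera_matrix"];z=c["range_z"];h,w=z.shape
    u,v=np.meshgrid(np.arange(w),np.arange(h))
    P=np.stack([(u-K[0,2])/K[0,0]*z,-(v-K[1,2])/K[1,1]*z,-z,np.ones_like(z)],-1)
    return (P@c["extrinsics"].T)[...,:3]
E
python3 - <<'E'
from h import *
o=get_obs();print(o)
for n in ["top","side"]:
    c=read_camera(n);cv2.imwrite(f"pics/{n}0.png",c["frame"]);np.savez(f"{n}0.npz",**c)
    print(n,c["camera_matrix"],c["extrinsics"],(c["range_z"]>0).mean())
E
```

```text
pics
{'clock': 0.0, 'joint_pos': array([-7.14401384e+01,  6.67303488e+00,  8.26372976e+01, -1.89070956e-03,
        9.07563229e+01, -2.16688791e+00]), 'dq': array([-0.11966333, -0.0253247 ,  0.04640512, -0.03565267, -0.16571225,
       -0.04987741]), 'effort': array([ 1.17020645e-03, -7.21269751e+01, -6.22604370e+01,  7.80838123e-02,
        2.37808510e-02, -1.07571454e-04]), 'position': array([ 238.79139245, -631.11906731,  217.90119204]), 'tool_rot': array([[ 9.35279053e-01,  3.53910910e-01, -4.01570698e-04],
       [ 3.53911137e-01, -9.35278415e-01,  1.09234869e-03],
       [ 1.10137129e-05, -1.16377119e-03, -9.99999323e-01]]), 'ft_force': array([-0.21025632,  0.36106524,  0.0873044 ]), 'torque': array([-0.01073989, -0.0477591 ,  0.02338255]), 'gripper_force': 0.0, 'grip_width': 1.0002871514209866}
top [[445.53337709   0.         315.2078963 ]
 [  0.         445.53337709 192.32881616]
 [  0.           0.           1.        ]] [[ 2.83785822e-02  9.82315046e-01 -1.85072435e-01  3.43762074e+02]
 [-9.99590898e-01  2.72278555e-02 -8.75678951e-03 -8.96274409e+00]
 [-3.56280058e-03  1.85245227e-01  9.82685867e-01  1.28672676e+03]
 [ 0.00000000e+00  0.00000000e+00  0.00000000e+00  1.00000000e+00]] 0.99596875
side [[363.93747527   0.         325.13079636]
 [  0.         363.93747527 195.61031787]
 [  0.           0.           1.        ]] [[ 1.32248516e-01 -7.93805980e-01  5.93618055e-01  1.07537958e+03]
 [ 9.91154462e-01  9.91981183e-02 -8.81621550e-02 -7.92176395e+01]
 [ 1.10978518e-02  6.00026499e-01  7.99903143e-01  8.41060094e+02]
 [ 0.00000000e+00  0.00000000e+00  0.00000000e+00  1.00000000e+00]] 0.9961484375
```

View pics/top0.png

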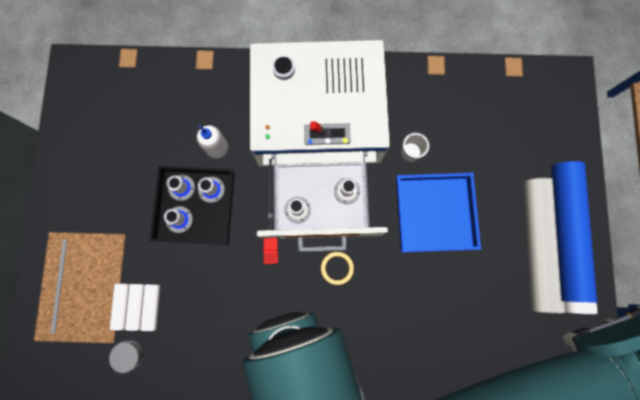

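View pics/side0.png

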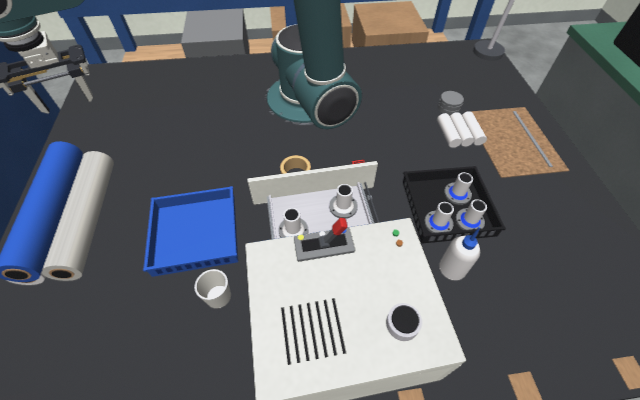

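The top view shows three fresh ports in the basket at about (180,187), (210,188) and (178,218), and cured ports on the tray at (297,208) and (347,190). The red lever is at (271,250), the switch at (316,128) leaning left, and the tape at (337,268), just in front of the handle. The empty tote is at (438,212). The side view agrees.

```bash
cat >> h.py <<'E'
def ports(c,zr,box):
    """tube-top circle centres: points in height range zr in xy box -> clusters"""
    P=cloud(c);m=((P[...,2]>zr[0])&(P[...,2]<zr[1])&(P[...,0]>box[0])&(P[...,0]<box[1])&(P[...,1]>box[2])&(P[...,1]<box[3])).astype(np.uint8)
    n,l,s,_=cv2.connectedComponentsWithStats(m)
    out=[]
    for i in range(1,n):
        if s[i,4]>15:
            Q=P[l==i];(x,y),r=cv2.minEnclosingCircle(Q[:,:2].astype(np.float32));out.append((round(x),round(y),round(r),round(np.median(Q[:,2])),s[i,4]))
    return out
def toplane(c,uv,z):
    K=c["camera_matrix"];E=c["extrinsics"];uv=np.atleast_2d(uv)
    d=np.c_[(uv[:,0]-K[0,2])/K[0,0],-(uv[:,1]-K[1,2])/K[1,1],-np.ones(len(uv))]@E[:3,:3].T
    t=(z-E[2,3])/d[:,2];return E[:3,3]+d*t[:,None]
E
python3 - <<'E'
from h import *
for n in ["top","side"]:
    c=dict(np.load(f"{n}0.npz"));P=cloud(c);hsv=cv2.cvtColor(c["frame"],cv2.COLOR_BGR2HSV)
    print(n)
    print(" all z65-90",ports(c,(68,90),(350,900,100,420)))
    print(" tray z110-130",ports(c,(110,126),(400,780,-170,170)))
    def rect(m,name):
        Q=P[m][:,:2].astype(np.float32)
        if len(Q)<10: print(name,len(Q));return
        r=cv2.minAreaRect(Q);print(" ",name,np.round(r[0]),np.round(r[1]),round(r[2],1),"z",np.percentile(P[m][:,2],[5,50,95]).round(),len(Q))
    X,Y,Z=P[...,0],P[...,1],P[...,2]
    rect((Z>170)&(Z<180)&(X>500)&(np.abs(Y)<300),"unit top")
    rect((Z>120)&(Z<130)&(X>400)&(X<520)&(np.abs(Y)<220),"panel top")
    rect((Z>40)&(Z<50)&(X>400)&(X<700)&(np.abs(Y)<130),"tray floor")
    H,S,V=cv2.split(hsv)
    red=((H<8)|(H>172))&(S>150)&(V>80)
    rect(red&(Z>30)&(Z<95)&(X>350)&(X<600),"lever");rect(red&(Z>190)&(X>500),"switch")
    rect((H>105)&(H<125)&(S>150)&(Z>35)&(Z<50)&(X>400)&(Y<-100)&(Y>-420),"tote rim")
    rect((Z>38)&(Z<50)&(V<70)&(X>400)&(Y>130)&(Y<400),"basket rim")
    for nm,z0,z1 in [("glue",150,200),("pot",66,80)]:
        print(" ",nm,ports(c,(z0,z1),(550,900,150,350) if nm=="glue" else (550,900,-350,-180)))
    print("  tape",ports(c,(40,52),(330,450,-150,60)))
E
```

```text
top
 all z65-90 [(706, 294, 32, 79, np.int32(64)), (666, 164, 10, 80, np.int32(17)), (588, 394, 21, 78, np.int32(175)), (585, 306, 21, 78, np.int32(173)), (495, 392, 21, 79, np.int32(176)), (413, 120, 16, 75, np.int32(26))]
 tray z110-130 [(584, -87, 20, 120, np.int32(173)), (526, 50, 20, 120, np.int32(177)), (456, 34, 114, 124, np.int32(299)), (464, -124, 45, 124, np.int32(103))]
  unit top [815.  63.] [304. 485.] 3.2 z [171. 175. 178.] 12628
  panel top [488. -19.] [ 71. 337.] 3.1 z [122. 125. 129.] 620
  tray floor [541.   4.] [276. 268.] 84.0 z [41. 45. 49.] 4151
  lever [410. 120.] [69. 36.] 2.8 z [54. 58. 74.] 352
  switch [702.   4.] [17. 22.] 1.5 z [237. 253. 260.] 77
  tote rim [ 532. -330.] [217. 188.] 3.4 z [39. 44. 48.] 568
  basket rim [538. 265.] [227. 269.] 0.1 z [39. 43. 48.] 503
  glue [(779, 168, 122, 174, np.int32(941)), (713, 301, 5, 169, np.int32(23))]
  pot [(716, -279, 37, 74, np.int32(146))]
  tape [(423, 34, 12, 50, np.int32(30)), (419, -16, 12, 50, np.int32(16)), (419, -45, 13, 50, np.int32(26)), (368, -64, 44, 48, np.int32(287))]
side
 all z65-90 [(459, 125
[... 179 characters left out ...]
 [(462, -9, 161, 119, np.int32(579)), (528, 51, 20, 120, np.int32(192)), (586, -86, 20, 121, np.int32(214))]
  unit top [817.  63.] [302. 484.] 3.1 z [173. 175. 177.] 27131
  panel top [489. -17.] [ 70. 340.] 3.3 z [121. 126. 128.] 658
  tray floor [530.  -3.] [132. 259.] 3.3 z [43. 46. 48.] 2239
  lever [383. 118.] [13. 34.] 5.6 z [57. 59. 61.] 33
  switch [887. -30.] [ 25. 389.] 79.1 z [234. 250. 259.] 171
  tote rim [ 533. -331.] [221. 190.] 3.2 z [37. 44. 47.] 783
  basket rim [535. 322.] [161. 219.] 88.9 z [39. 44. 47.] 571
  glue [(780, 169, 121, 175, np.int32(1568)), (718, 301, 4, 169, np.int32(47))]
  pot [(718, -279, 36, 74, np.int32(270))]
  tape [(369, -64, 44, 48, np.int32(178))]
```

```bash
python3 - <<'E'
from h import *
c=dict(np.load("top0.npz"));P=cloud(c);X,Y,Z=P[...,0],P[...,1],P[...,2]
# front panel top strip: seed
for n in ["top","side"]:
    c=dict(np.load(f"{n}0.npz"));P=cloud(c);X,Y,Z=P[...,0],P[...,1],P[...,2]
    V=cv2.cvtColor(c["frame"],cv2.COLOR_BGR2HSV)
    for nm,m in [("unit",(Z>172)&(Z<178)&(X>600)&(Y>-205)&(Y<200)),("panel",(Z>118)&(Z<130)&(X>430)&(X<485)&(np.abs(Y)<230)),
      ("tote",(V[...,0]>105)&(V[...,0]<125)&(V[...,1]>150)&(Z>40)&(Z<48)&(X>400)&(Y<-190)&(Y>-480)),
      ("basket",(V[...,2]<70)&(Z>39)&(Z<48)&(X>420)&(X<660)&(Y>205)&(Y<480))]:
        m=cv2.morphologyEx(m.astype(np.uint8),cv2.MORPH_OPEN,np.ones((2,2)))>0
        Q=P[m][:,:2].astype(np.float32);r=cv2.minAreaRect(Q);print(n,nm,np.round(r[0]),np.round(r[1]),round(r[2],2),len(Q))
        if nm in("unit","panel"):
            # front edge: min x per y bin
            b=np.round(Q[:,1]/8);pts=np.array([[y*8,Q[b==y,0].min()] for y in np.unique(b) if (b==y).sum()>(1 if nm=="panel" else 8)])
            vx,vy,x0,y0=cv2.fitLine(pts.astype(np.float32),cv2.DIST_HUBER,0,.01,.01).ravel()
            print("   front line yaw",round(np.degrees(np.arctan(-vy/vx)),2),"x at y=-15:",round(float(y0+vy/vx*(-15-x0)),1),"y range",Q[:,1].min().round(),Q[:,1].max().round())
P=cloud(dict(np.load("top0.npz")))
print(P[225:260:3,300:346:5].round().astype(int)[...,2])
E
```

```text
top unit [935. -29.] [ 423. 1178.] 82.47 9579
   front line yaw 3.28 x at y=-15: 670.3 y range -311.0 183.0
top panel [459. -32.] [ 16. 360.] 4.48 590
   front line yaw 3.21 x at y=-15: 452.9 y range -212.0 147.0
top tote [ 508. -236.] [238. 507.] 10.69 618
top basket [533. 355.] [227. 215.] 88.98 709
side unit [826.  52.] [403. 507.] 16.47 26454
   front line yaw 3.25 x at y=-15: 677.6 y range -184.0 259.0
side panel [656. -88.] [312. 778.] 69.4 689
   front line yaw 3.23 x at y=-15: 459.8 y range -186.0 193.0
side tote [ 762. -290.] [710. 258.] 14.02 987
side basket [759. 250.] [302. 863.] 63.13 871
[[ 42  44  42  44  45  43  47  42  47  49]
 [ 41  49  50  43  42  44  45  43  44  48]
 [125 127 123 128 120 129 128 124 125 127]
 [125 128 125 124 115 112 111 110 113 111]
 [ 53  41  35  26   2   1  -2  -1  -4  53]
 [ 54   0  -2  -1  -4  -4   0   0  -4  51]
 [ 49   1   0  -1  -5   2   0   2   1  51]
 [ 51   2   2   4  -3  -5   0   2  -1  49]
 [ 49  48  56  55  48  53  53  50  49  48]
 [ -1   3  -5   3   0   0   1  47   1   2]
 [ -2  -1   4   4   2   1  49  50  48  49]
 [ -2   0   1  -2  -1  50  12  -3   0  48]]
```

>>> {"op": "arm_command", "data": {"plan": [[75,50,-38,0,2],[75,100,-75,0,5],[75,150,-113,0,8],[75,200,-150,0,10],[75,250,-188,0,12],[75,300,-225,0,14],[75,350,-263,0,16],[75,400,-300,0,17.5],[75,450,-338,0,17.5],[75,515,-387,0,17.5]], "squeeze": 20}}

```text
clock: 1.1
position: [507.2, -207.0, 218.6]
tool_rot: [[0.998, 0.056, 0.0], [0.056, -0.998, -0.0], [0.0, 0.0, -1.0]]
ft_force: [0.8, -0.6, -0.1]
grip_width: 0.802
gripper_force: 0.0
```

```bash
cat >> h.py <<'E'
def go(x,y,z,yaw=3.2):
    o=get_obs();d=o["tool_rot"].T@(np.array([x,y,z])-o["position"])
    a=np.degrees(np.arctan2(o["tool_rot"][1,0],o["tool_rot"][0,0]))
    print("to",(x,y,z),"shift",d.round(1),"turn",round(a-yaw,1))
def st():
    o=get_obs();print("t",round(o["clock"],1),o["position"].round(1),"f",o["ft_force"].round(1),"w",round(o["grip_width"]*93,1),"gf",round(o["gripper_force"],1))
E
python3 - <<'E'
from h import *
st();go(585,-87,87)
c=dict(np.load("top0.npz"));H,S,V=cv2.split(cv2.cvtColor(c["frame"],cv2.COLOR_BGR2HSV))
for nm,m in [("tote",(H>105)&(H<125)&(S>150)),("basket",V<32)]:
    m=m.astype(np.uint8); m[:, :390 if nm=="tote" else 140]=0; m[:,495 if nm=="tote" else 245:]=0;m[:160]=0;m[260:]=0
    m=cv2.morphologyEx(m,cv2.MORPH_CLOSE,np.ones((9,9)))
    k=max(cv2.findContours(m,0,2)[0],key=cv2.contourArea);b=cv2.boxPoints(cv2.minAreaRect(k));W=toplane(c,b,44)
    print(nm,b.round(),W.round()[:,:2].tolist(),W.mean(0).round())
E
```

```text
t 1.1 [ 507.2 -207.   218.6] f [ 0.8 -0.6 -0.1] w 74.6 gf 0.0
to (585, -87, 87) shift [  84.5 -115.4  131.6] turn 0.0
tote [[395. 175.]
 [476. 170.]
 [481. 249.]
 [400. 254.]] [[634.0, -225.0], [655.0, -457.0], [431.0, -462.0], [411.0, -238.0]] [ 533. -345.   44.]
basket [[151. 238.]
 [156. 166.]
 [233. 171.]
 [229. 243.]] [[436.0, 455.0], [642.0, 461.0], [633.0, 238.0], [428.0, 239.0]] [535. 348.  44.]
```

>>> {"op": "arm_command", "data": {"plan": [[70,21,-29,0,0],[70,42,-58,0,0],[70,64,-87,0,0],[70,84.5,-115.4,0,0],[70,84.5,-115.4,30,0],[70,84.5,-115.4,60,0],[70,84.5,-115.4,90,0],[70,84.5,-115.4,110,0],[70,84.5,-115.4,131.5,0],[70,84.5,-115.4,131.5,0]]}}

```text
clock: 2.1
position: [582.9, -88.7, 83.9]
tool_rot: [[0.998, 0.056, -0.005], [0.056, -0.998, 0.001], [-0.005, -0.001, -1.0]]
ft_force: [0.3, -0.1, -0.3]
grip_width: 0.75
gripper_force: 0.0
```

>>> {"op": "arm_command", "data": {"plan": [[30,0,0,0,0],[30,0,0,0,0],[30,0,0,0,0],[30,0,0,0,0],[30,0,0,0,0],[30,0,0,0,0],[30,0,0,0,0],[30,0,0,-5,0],[30,0,0,-15,0],[30,0,0,-30,0]]}}

```text
clock: 3.1
position: [584.0, -89.0, 117.4]
tool_rot: [[0.998, 0.056, -0.001], [0.056, -0.998, 0.0], [-0.001, -0.0, -1.0]]
ft_force: [-0.1, -0.5, -3.2]
grip_width: 0.426
gripper_force: 20.0
```

```bash
python3 - <<'E'
from h import *
st();go(533,-390,200)
c=read_camera("side");cv2.imwrite("pics/g1.png",c["frame"])
E
```

```text
t 3.1 [584.  -89.  117.4] f [-0.1 -0.5 -3.2] w 39.6 gf 20.0
to (533, -390, 200) shift [-68.  297.6 -82.5] turn 0.0
```

View pics/g1.png

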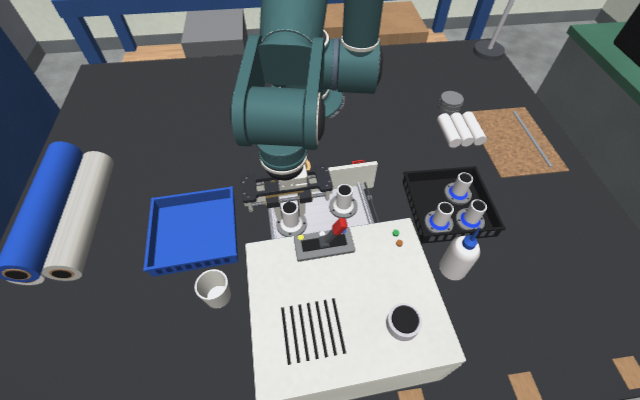

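The side view shows the port held in the fingers near (290,212), lifted slightly, with 39.6 mm between the pads.

>>> {"op": "arm_command", "data": {"plan": [[30,0,0,-30,0],[30,0,0,-60,0],[30,-8,30,-80,0],[30,-16,65,-80,0],[30,-24,105,-80,0],[30,-34,145,-80,0],[30,-44,185,-80,0],[30,-52,225,-80,0],[30,-60,262,-80,0],[30,-68,297.6,-80,0]]}}

```text
clock: 4.15
position: [532.8, -391.8, 198.0]
tool_rot: [[0.998, 0.056, 0.001], [0.056, -0.998, -0.001], [0.001, 0.001, -1.0]]
ft_force: [0.8, 0.4, -2.1]
grip_width: 0.429
gripper_force: 20.0
```

```bash
python3 - <<'E'
from h import *
st();go(533,-390,47)
c=read_camera("top");print(ports(c,(110,126),(490,700,-150,150)),ports(c,(68,90),(400,660,200,460)))
E
```

```text
t 4.2 [ 532.8 -391.8  198. ] f [ 0.8  0.4 -2.1] w 39.9 gf 20.0
to (533, -390, 47) shift [  0.2  -1.9 151. ] turn 0.0
[(526, 51, 20, 120, np.int32(175))] [(587, 393, 20, 78, np.int32(171)), (585, 306, 20, 78, np.int32(173)), (494, 393, 20, 78, np.int32(174))]
```

>>> {"op": "arm_command", "data": {"plan": [[30,0,0,30,0],[30,0,0,60,0],[30,0,0,90,0],[30,0,0,115,0],[30,0,0,132,0],[30,0,0,142,0],[30,0,0,147,0],[30,0,0,150,0],[30,0,0,151,0],[30,0,0,151,0]]}}

```text
clock: 5.2
position: [533.6, -390.2, 47.1]
tool_rot: [[0.998, 0.056, 0.001], [0.056, -0.998, -0.001], [0.001, 0.001, -1.0]]
ft_force: [0.8, -0.6, -0.6]
grip_width: 0.428
gripper_force: 20.0
```

>>> {"op": "arm_command", "data": {"plan": [[60,0,0,0,0],[60,0,0,0,0],[60,0,0,0,0],[60,0,0,-5,0],[60,0,0,-25,0],[60,0,0,-60,0],[60,0,0,-100,0],[60,0,0,-140,0],[60,0,-30,-150,0],[60,0,-70,-150,0]]}}

```text
clock: 6.2
position: [529.7, -320.6, 199.0]
tool_rot: [[0.999, 0.055, 0.003], [0.055, -0.999, -0.002], [0.003, 0.002, -1.0]]
ft_force: [0.2, 0.6, 0.5]
grip_width: 0.641
gripper_force: 0.0
```

```bash
python3 - <<'E'
from h import *
st();go(527,51,200)
c=read_camera("top");print(ports(c,(68,90),(400,660,-460,-220)),ports(c,(110,126),(490,700,-150,150)))
E
```

```text
t 6.2 [ 529.7 -320.6  199. ] f [0.2 0.6 0.5] w 59.7 gf 0.0
to (527, 51, 200) shift [  17.6 -371.2   -1.8] turn -0.1
[(528, -390, 19, 78, np.int32(84))] [(526, 50, 20, 120, np.int32(177))]
```

>>> {"op": "arm_command", "data": {"plan": [[65,2,-45,0,0],[65,4,-90,0,0],[65,6,-135,0,0],[65,8,-180,0,0],[65,10,-225,0,0],[65,12,-270,0,0],[65,14,-315,0,0],[65,16,-350,0,0],[65,17.6,-371,0,0],[65,17.6,-371,0,0]]}}

```text
clock: 7.25
position: [525.9, 53.5, 196.6]
tool_rot: [[0.998, 0.059, 0.0], [0.059, -0.998, 0.0], [0.0, -0.0, -1.0]]
ft_force: [0.2, -0.6, -0.6]
grip_width: 0.699
gripper_force: 0.0
```

>>> {"op": "arm_command", "data": {"plan": [[65,0,0,25,0],[65,0,0,55,0],[65,0,0,85,0],[65,0,0,105,0],[65,0,0,112,0],[65,0,0,112,0],[30,0,0,112,0],[30,0,0,112,0],[30,0,0,112,0],[30,0,0,112,0]]}}

```text
clock: 8.25
position: [526.3, 51.3, 84.8]
tool_rot: [[0.998, 0.056, 0.001], [0.056, -0.998, 0.0], [0.001, 0.0, -1.0]]
ft_force: [-1.1, -0.9, 4.1]
grip_width: 0.427
gripper_force: 20.0
```

>>> {"op": "arm_command", "data": {"plan": [[30,0,0,0,0],[30,0,0,0,0],[30,0,0,-5,0],[30,0,0,-20,0],[30,0,0,-45,0],[30,0,0,-75,0],[30,0,0,-105,0],[30,0,0,-115,0],[30,0,20,-115,0],[30,0,50,-115,0]]}}

```text
clock: 9.25
position: [528.8, 1.7, 199.2]
tool_rot: [[0.998, 0.058, 0.0], [0.058, -0.998, 0.0], [0.0, -0.0, -1.0]]
ft_force: [0.3, 0.4, -1.1]
grip_width: 0.426
gripper_force: 20.0
```

```bash
python3 - <<'E'
from h import *
st();go(533,-300,200)
E
```

```text
t 9.2 [528.8   1.7 199.2] f [ 0.3  0.4 -1.1] w 39.6 gf 20.0
to (533, -300, 200) shift [-13.4 301.5  -0.8] turn 0.1
```

>>> {"op": "arm_command", "data": {"plan": [[30,-2,30,0,0],[30,-4,70,0,0],[30,-6,110,0,0],[30,-8,150,0,0],[30,-9,190,0,0],[30,-10,230,0,0],[30,-11,265,0,0],[30,-12,290,0,0],[30,-13.4,301.5,0,0],[30,-13.4,301.5,0,0]]}}

```text
clock: 10.25
position: [532.1, -301.1, 198.4]
tool_rot: [[0.998, 0.055, -0.001], [0.055, -0.998, 0.001], [-0.001, -0.001, -1.0]]
ft_force: [0.1, 0.6, -1.0]
grip_width: 0.426
gripper_force: 20.0
```

>>> {"op": "arm_command", "data": {"plan": [[30,0,0,30,0],[30,0,0,60,0],[30,0,0,90,0],[30,0,0,115,0],[30,0,0,132,0],[30,0,0,142,0],[30,0,0,148,0],[30,0,0,151,0],[30,0,0,153,0],[30,0,0,153,0]]}}

```text
clock: 11.25
position: [532.7, -300.5, 46.7]
tool_rot: [[0.998, 0.056, 0.001], [0.056, -0.998, -0.0], [0.001, 0.0, -1.0]]
ft_force: [0.2, -0.2, -1.2]
grip_width: 0.424
gripper_force: 20.0
```

>>> {"op": "arm_command", "data": {"plan": [[60,0,0,0,0],[60,0,0,0,0],[60,0,0,0,0],[60,0,0,-5,0],[60,0,0,-25,0],[60,0,0,-60,0],[60,0,0,-100,0],[60,0,0,-150,0],[60,0,0,-190,0],[60,0,-30,-190,0]]}}

```text
clock: 12.25
position: [531.9, -272.6, 242.9]
tool_rot: [[0.999, 0.054, 0.007], [0.054, -0.999, -0.005], [0.007, 0.005, -1.0]]
ft_force: [0.5, 0.0, -1.0]
grip_width: 0.645
gripper_force: 0.0
```

```bash
python3 - <<'E'
from h import *
st();go(585,306,240)
for n in ["top","side"]:
  c=read_camera(n);print(n,ports(c,(68,90),(400,660,-460,-220)),ports(c,(68,90),(400,660,200,460)))
E
```

```text
t 12.2 [ 531.9 -272.6  242.9] f [ 0.5  0.  -1. ] w 60.0 gf 0.0
to (585, 306, 240) shift [  84.4 -574.9    0.6] turn -0.1
top [(530, -303, 20, 79, np.int32(86)), (532, -390, 20, 79, np.int32(126))] [(588, 393, 21, 78, np.int32(174)), (585, 306, 21, 78, np.int32(175)), (495, 393, 21, 78, np.int32(179))]
side [(535, -300, 21, 80, np.int32(209)), (535, -390, 20, 80, np.int32(216))] [(496, 393, 21, 79, np.int32(169)), (589, 394, 21, 79, np.int32(188)), (586, 306, 22, 79, np.int32(198))]
```

>>> {"op": "arm_command", "data": {"plan": [[60,8,-48,0,0],[60,15,-97,0,0],[60,22,-146,0,0],[60,29,-195,0,0],[60,36,-244,0,0],[60,43,-293,0,0],[60,50,-340,0,0],[60,57,-388,0,0],[60,64,-436,0,0],[60,71,-484,0,0]]}}

```text
clock: 13.35
position: [574.2, 218.6, 235.9]
tool_rot: [[0.998, 0.056, -0.0], [0.056, -0.998, -0.0], [-0.0, 0.0, -1.0]]
ft_force: [-0.0, -0.3, 0.6]
grip_width: 0.642
gripper_force: 0.0
```

```bash
python3 - <<'E'
from h import *
st();go(586.5,306,46)
E
```

```text
t 13.3 [574.2 218.6 235.9] f [-0.  -0.3  0.6] w 59.8 gf 0.0
to (586.5, 306, 46) shift [ 17.2 -86.6 189.9] turn 0.0
```

>>> {"op": "arm_command", "data": {"plan": [[60,6,-30,0,0],[60,12,-60,0,0],[60,17,-86,0,0],[60,17,-86,20,0],[60,17,-86,55,0],[60,17,-86,95,0],[60,17,-86,135,0],[60,17,-86,170,0],[60,17,-86,188,0],[60,17,-86,192,0]]}}

```text
clock: 14.35
position: [585.7, 303.1, 41.9]
tool_rot: [[0.998, 0.056, -0.003], [0.056, -0.998, -0.001], [-0.003, 0.001, -1.0]]
ft_force: [0.8, 0.8, 1.4]
grip_width: 0.642
gripper_force: 0.0
```

>>> {"op": "arm_command", "data": {"plan": [[60,0,0,0,0],[30,0,0,0,0],[30,0,0,0,0],[30,0,0,0,0],[30,0,0,0,0],[30,0,0,-5,0],[30,0,0,-20,0],[30,0,0,-50,0],[30,0,0,-90,0],[30,0,0,-130,0]]}}

```text
clock: 15.35
position: [586.2, 303.4, 176.5]
tool_rot: [[0.998, 0.056, -0.0], [0.056, -0.998, -0.0], [-0.0, 0.0, -1.0]]
ft_force: [0.3, -0.0, -2.0]
grip_width: 0.426
gripper_force: 20.0
```

```bash
python3 - <<'E'
from h import *
st();go(604,-10,200)
E
```

```text
t 15.3 [586.2 303.4 176.5] f [ 0.3 -0.  -2. ] w 39.7 gf 20.0
to (604, -10, 200) shift [ 2.000e-01  3.139e+02 -2.350e+01] turn 0.0
```

>>> {"op": "arm_command", "data": {"plan": [[30,0,15,-24,0],[30,0,45,-24,0],[30,0,85,-24,0],[30,0,125,-24,0],[30,0,165,-24,0],[30,0,205,-24,0],[30,0,245,-24,0],[30,0,280,-24,0],[30,0,303,-24,0],[30,0,314,-24,0]]}}

```text
clock: 16.35
position: [604.1, -11.8, 199.2]
tool_rot: [[0.999, 0.055, 0.001], [0.055, -0.999, -0.0], [0.001, 0.0, -1.0]]
ft_force: [-0.2, 0.5, -0.9]
grip_width: 0.422
gripper_force: 20.0
```

```bash
python3 - <<'E'
from h import *
st();go(604,-10,86)
E
```

```text
t 16.4 [604.1 -11.8 199.2] f [-0.2  0.5 -0.9] w 39.3 gf 20.0
to (604, -10, 86) shift [-1.000e-01 -1.800e+00  1.132e+02] turn -0.1
```

>>> {"op": "arm_command", "data": {"plan": [[30,0,0,25,0],[30,0,0,50,0],[30,0,0,75,0],[30,0,0,95,0],[30,0,0,105,0],[30,0,0,110,0],[30,0,0,112,0],[30,0,0,113,0],[30,0,0,113,0],[30,0,0,113,0]]}}

```text
clock: 17.35
position: [604.8, -9.7, 86.6]
tool_rot: [[0.998, 0.056, 0.002], [0.056, -0.998, 0.0], [0.002, -0.0, -1.0]]
ft_force: [-1.1, 2.5, 7.3]
grip_width: 0.427
gripper_force: 20.0
```

>>> {"op": "arm_command", "data": {"plan": [[60,0,0,0,0],[60,0,0,0,0],[60,0,0,0,0],[60,0,0,-5,0],[60,0,0,-25,0],[60,0,0,-60,0],[60,0,0,-100,0],[60,0,0,-140,0],[60,0,-30,-153,0],[60,0,-75,-153,0]]}}

```text
clock: 18.35
position: [600.7, 64.4, 241.7]
tool_rot: [[0.999, 0.053, 0.004], [0.053, -0.999, -0.0], [0.004, 0.0, -1.0]]
ft_force: [0.5, 0.2, -0.2]
grip_width: 0.646
gripper_force: 0.0
```

>>> {"op": "arm_command", "data": {"plan": [[60,0,-48,0,0],[60,0,-97,0,0],[60,1,-146,0,0],[60,2,-195,0,0],[60,4,-240,0,0],[60,6,-285,0,0],[60,7,-310,0,0],[60,8,-325,0,0],[60,8,-328,0,0],[60,8,-328,0,0]]}}

```text
clock: 19.35
position: [589.6, 392.4, 238.2]
tool_rot: [[0.998, 0.056, -0.0], [0.056, -0.998, -0.0], [-0.0, 0.0, -1.0]]
ft_force: [0.9, -0.7, -0.5]
grip_width: 0.647
gripper_force: 0.0
```

```bash
python3 - <<'E'
from h import *
st();go(589,394,44)
for n in ["top","side"]:
  c=read_camera(n);print(n,ports(c,(110,126),(490,700,-150,150)),ports(c,(68,90),(400,660,200,460)))
E
```

```text
t 19.4 [589.6 392.4 238.2] f [ 0.9 -0.7 -0.5] w 60.2 gf 0.0
to (589, 394, 44) shift [ -0.5  -1.7 194.2] turn 0.0
top [(602, -11, 20, 120, np.int32(176))] [(587, 392, 20, 78, np.int32(127))]
side [(605, -10, 20, 121, np.int32(216))] [(495, 392, 22, 79, np.int32(170)), (590, 394, 21, 79, np.int32(192))]
```

>>> {"op": "arm_command", "data": {"plan": [[60,0,0,30,0],[60,0,0,65,0],[60,0,0,100,0],[60,0,0,135,0],[60,0,0,165,0],[60,0,0,185,0],[60,0,0,193,0],[60,0,0,193,0],[30,0,0,193,0],[30,0,0,193,0]]}}

```text
clock: 20.45
position: [590.2, 393.1, 46.9]
tool_rot: [[0.998, 0.056, 0.002], [0.056, -0.998, 0.001], [0.002, -0.001, -1.0]]
ft_force: [-0.2, -0.8, -0.3]
grip_width: 0.517
gripper_force: 0.0
```

>>> {"op": "arm_command", "data": {"plan": [[30,0,0,0,0],[30,0,0,0,0],[30,0,0,-5,0],[30,0,0,-20,0],[30,0,0,-50,0],[30,0,0,-90,0],[30,0,0,-130,0],[30,0,0,-155,0],[30,0,20,-155,0],[30,0,50,-155,0]]}}

```text
clock: 21.45
position: [592.0, 342.8, 200.7]
tool_rot: [[0.998, 0.058, 0.001], [0.058, -0.998, 0.0], [0.001, -0.0, -1.0]]
ft_force: [1.1, -1.0, -2.6]
grip_width: 0.428
gripper_force: 20.0
```

```bash
python3 - <<'E'
from h import *
st();go(521,51,200)
E
```

```text
t 21.4 [592.  342.8 200.7] f [ 1.1 -1.  -2.6] w 39.8 gf 20.0
to (521, 51, 200) shift [-87.9 287.2   0.6] turn 0.1
```

>>> {"op": "arm_command", "data": {"plan": [[30,-9,35,0,0],[30,-20,75,0,0],[30,-32,115,0,0],[30,-44,155,0,0],[30,-57,195,0,0],[30,-70,232,0,0],[30,-80,262,0,0],[30,-86,280,0,0],[30,-88,287,0,0],[30,-88,287,0,0]]}}

```text
clock: 22.45
position: [520.3, 50.8, 199.9]
tool_rot: [[0.998, 0.055, -0.0], [0.055, -0.998, -0.0], [-0.0, 0.0, -1.0]]
ft_force: [0.1, 1.0, -1.4]
grip_width: 0.431
gripper_force: 20.0
```

>>> {"op": "arm_command", "data": {"plan": [[30,0,0,25,0],[30,0,0,50,0],[30,0,0,75,0],[30,0,0,93,0],[30,0,0,103,0],[30,0,0,108,0],[30,0,0,110,0],[30,0,0,111,0],[30,0,0,111,0],[30,0,0,111,0]]}}

```text
clock: 23.45
position: [520.9, 51.5, 89.8]
tool_rot: [[0.998, 0.056, 0.001], [0.056, -0.998, 0.0], [0.001, -0.0, -1.0]]
ft_force: [0.1, -0.3, -0.4]
grip_width: 0.425
gripper_force: 20.0
```

```bash
python3 - <<'E'
from h import *
st();go(521,51,88)
E
```

```text
t 23.4 [520.9  51.5  89.8] f [ 0.1 -0.3 -0.4] w 39.5 gf 20.0
to (521, 51, 88) shift [0.1 0.5 1.8] turn 0.0
```

>>> {"op": "arm_command", "data": {"plan": [[30,0,0,2,0],[30,0,0,2,0],[60,0,0,2,0],[60,0,0,2,0],[60,0,0,2,0],[60,0,0,-5,0],[60,0,0,-25,0],[60,0,0,-60,0],[60,0,0,-100,0],[60,0,0,-150,0]]}}

```text
clock: 24.45
position: [519.9, 51.5, 240.1]
tool_rot: [[0.998, 0.056, -0.002], [0.056, -0.998, -0.0], [-0.002, -0.0, -1.0]]
ft_force: [0.6, -0.2, 1.2]
grip_width: 0.643
gripper_force: 0.0
```

>>> {"op": "arm_command", "data": {"plan": [[60,0,-40,0,0],[60,-1,-85,0,0],[60,-2,-130,0,0],[60,-3,-175,0,0],[60,-4,-220,0,0],[60,-5,-265,0,0],[60,-6,-305,0,0],[60,-6,-333,0,0],[60,-6,-343,0,0],[60,-6,-343,0,0]]}}

```text
clock: 25.45
position: [495.0, 394.3, 239.1]
tool_rot: [[0.998, 0.058, -0.0], [0.058, -0.998, -0.0], [-0.0, 0.0, -1.0]]
ft_force: [1.0, -0.9, -0.8]
grip_width: 0.647
gripper_force: 0.0
```

```bash
python3 - <<'E'
from h import *
st();go(496,393,46)
for n in ["top","side"]:
  c=read_camera(n);print(n,ports(c,(110,126),(490,700,-150,150)),ports(c,(68,90),(400,660,200,460)))
E
```

```text
t 25.4 [495.  394.3 239.1] f [ 1.  -0.9 -0.8] w 60.2 gf 0.0
to (496, 393, 46) shift [  0.9   1.3 193.1] turn 0.1
top [(602, -11, 20, 120, np.int32(175)), (519, 50, 20, 120, np.int32(178))] [(493, 392, 20, 78, np.int32(125))]
side [(521, 50, 21, 120, np.int32(186)), (605, -11, 21, 121, np.int32(215))] [(496, 394, 22, 79, np.int32(170))]
```

>>> {"op": "arm_command", "data": {"plan": [[60,0,0,30,0],[60,0,0,65,0],[60,0,0,100,0],[60,0,0,135,0],[60,0,0,165,0],[60,0,0,185,0],[60,0,0,193,0],[60,0,0,193,0],[30,0,0,193,0],[30,0,0,193,0]]}}

```text
clock: 26.55
position: [496.0, 393.8, 47.8]
tool_rot: [[0.998, 0.056, 0.002], [0.056, -0.998, 0.001], [0.002, -0.001, -1.0]]
ft_force: [-0.3, 0.9, -0.5]
grip_width: 0.522
gripper_force: 0.0
```

>>> {"op": "arm_command", "data": {"plan": [[30,0,0,0,0],[30,0,0,0,0],[30,0,0,-5,0],[30,0,0,-20,0],[30,0,0,-50,0],[30,0,0,-90,0],[30,0,0,-130,0],[30,0,0,-160,0],[30,0,20,-160,0],[30,0,50,-160,0]]}}

```text
clock: 27.55
position: [497.9, 343.7, 207.2]
tool_rot: [[0.998, 0.058, 0.001], [0.058, -0.998, 0.001], [0.001, -0.001, -1.0]]
ft_force: [-0.0, 0.5, -2.7]
grip_width: 0.43
gripper_force: 20.0
```

>>> {"op": "arm_command", "data": {"plan": [[30,0,45,0,0],[30,1,90,0,0],[30,2,135,0,0],[30,3,180,0,0],[30,4,225,0,0],[30,5,270,0,0],[30,5,315,0,0],[30,6,355,0,0],[30,6,390,0,0],[30,6,415,0,0]]}}

```text
clock: 28.55
position: [526.7, -72.7, 206.1]
tool_rot: [[0.998, 0.055, -0.0], [0.055, -0.998, -0.0], [-0.0, 0.0, -1.0]]
ft_force: [0.5, 0.8, -1.9]
grip_width: 0.423
gripper_force: 20.0
```

```bash
python3 - <<'E'
from h import *
st();go(528,-79,88)
E
```

```text
t 28.6 [526.7 -72.7 206.1] f [ 0.5  0.8 -1.9] w 39.3 gf 20.0
to (528, -79, 88) shift [  1.    6.3 118.1] turn -0.1
```

>>> {"op": "arm_command", "data": {"plan": [[30,1,6,20,0],[30,1,6,45,0],[30,1,6,70,0],[30,1,6,92,0],[30,1,6,105,0],[30,1,6,112,0],[30,1,6,115,0],[30,1,6,117,0],[30,1,6,117.5,0],[30,1,6,117.5,0]]}}

```text
clock: 29.55
position: [529.1, -76.2, 89.3]
tool_rot: [[0.998, 0.056, 0.001], [0.056, -0.998, -0.0], [0.001, 0.0, -1.0]]
ft_force: [0.2, -0.6, -2.5]
grip_width: 0.432
gripper_force: 20.0
```

>>> {"op": "arm_command", "data": {"plan": [[60,0,0,0,0],[60,0,0,0,0],[60,0,0,0,0],[60,0,0,-5,0],[60,0,0,-25,0],[60,0,0,-60,0],[60,0,0,-100,0],[60,0,0,-122,0],[60,-30,0,-122,0],[60,-70,-40,-122,0]]}}

```text
clock: 30.55
position: [461.5, -46.1, 211.3]
tool_rot: [[0.999, 0.054, 0.0], [0.054, -0.999, -0.001], [0.0, 0.001, -1.0]]
ft_force: [-0.7, 0.6, 0.7]
grip_width: 0.652
gripper_force: 0.0
```

```bash
python3 - <<'E'
from h import *
st();go(396,121,90)
for n in ["top","side"]:
  c=read_camera(n);print(n,ports(c,(110,126),(490,700,-150,150)),ports(c,(68,90),(400,660,200,460)),ports(c,(68,90),(400,660,-460,-220)))
  if n=="side":
    H,S,V=cv2.split(cv2.cvtColor(c["frame"],cv2.COLOR_BGR2HSV));P=cloud(c)
    m=((H<8)|(H>172))&(S>120)&(V>60)&(P[...,2]<95)&(P[...,0]<450)&(P[...,0]>340)&(P[...,1]>90)&(P[...,1]<160)
    Q=P[m];print(np.percentile(Q,[0,10,50,90,100],axis=0).round())
c=dict(np.load("top0.npz"));H,S,V=cv2.split(cv2.cvtColor(c["frame"],cv2.COLOR_BGR2HSV));P=cloud(c)
m=((H<8)|(H>172))&(S>120)&(V>60)&(P[...,0]<470)&(P[...,0]>340)&(P[...,1]>90)&(P[...,1]<160)
Q=P[m]
for lo,hi in [(50,64),(70,85)]: q=Q[(Q[:,2]>lo)&(Q[:,2]<hi)];print(lo,np.percentile(q,[1,50,99],axis=0).round())
E
```

```text
t 30.6 [461.5 -46.1 211.3] f [-0.7  0.6  0.7] w 60.6 gf 0.0
to (396, 121, 90) shift [ -56.4 -170.5  121.2] turn -0.1
top [(608, -13, 18, 120, np.int32(66)), (521, 60, 15, 120, np.int32(37))] [] [(533, -301, 21, 79, np.int32(175)), (533, -391, 21, 79, np.int32(180))]
side [(522, 51, 21, 120, np.int32(189)), (530, -76, 21, 121, np.int32(195)), (605, -11, 21, 121, np.int32(215))] [] [(535, -300, 21, 80, np.int32(208)), (535, -389, 22, 80, np.int32(216))]
[[379. 101.  55.]
 [380. 103.  57.]
 [383. 118.  59.]
 [389. 132.  61.]
 [391. 136.  63.]]
50 [[376. 101.  52.]
 [408. 120.  58.]
 [444. 139.  63.]]
70 [[410. 104.  71.]
 [412. 120.  75.]
 [413. 136.  79.]]
```

>>> {"op": "arm_command", "data": {"plan": [[0,-20,-40,0,0],[0,-40,-85,0,0],[0,-56,-130,0,0],[0,-56,-165,0,0],[0,-56,-169,0,0],[0,-56,-169,35,0],[0,-56,-169,75,0],[0,-56,-169,110,0],[0,-56,-169,135,0],[0,-56,-169,140,0]]}}

```text
clock: 31.65
position: [395.2, 120.1, 68.1]
tool_rot: [[0.998, 0.056, -0.004], [0.056, -0.998, -0.001], [-0.004, 0.001, -1.0]]
ft_force: [0.2, -0.3, 0.3]
grip_width: 0.005
gripper_force: 0.0
```

```bash
python3 - <<'E'
from h import *
st();go(396,120,48)
c=read_camera("side");cv2.imwrite("pics/lev.png",cv2.resize(c["frame"][110:260,230:430],None,fx=4,fy=4))
E
```

```text
t 31.6 [395.2 120.1  68.1] f [ 0.2 -0.3  0.3] w 0.4 gf 0.0
to (396, 120, 48) shift [ 0.9  0.2 20.1] turn 0.0
```

View pics/lev.png

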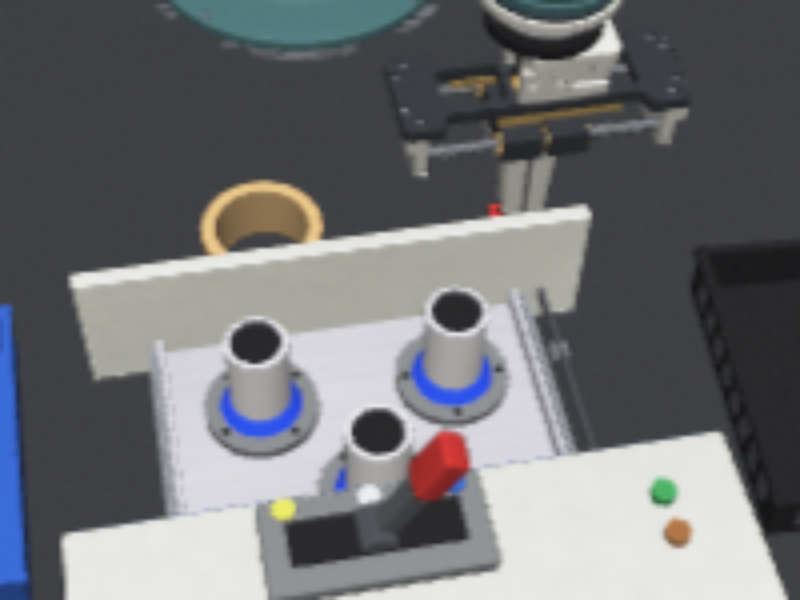

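The crop shows three blue-bead ports upright on the tray at (262,345), (456,315) and (378,435). The closed fingers are above the red lever at (520,205).

>>> {"op": "arm_command", "data": {"plan": [[0,1,0,4,0],[0,1,0,8,0],[0,1,0,11,0],[0,1,0,14,0],[0,1,0,16,0],[0,1,0,18,0],[0,1,0,20,0],[0,1,0,21,0],[0,1,0,21,0],[0,1,0,21,0]]}}

```text
clock: 32.7
position: [397.2, 121.1, 49.8]
tool_rot: [[0.998, 0.056, 0.0], [0.056, -0.998, 0.0], [0.0, -0.0, -1.0]]
ft_force: [0.3, -0.2, 3.1]
grip_width: 0.009
gripper_force: 1.2
```

>>> {"op": "arm_command", "data": {"plan": [[0,0,0,2,0],[0,2,0,2,0],[0,4,0,2,0],[0,6,0,2,0],[0,9,0,2,0],[0,12,0,2,0],[0,15,0,2,0],[0,18,0,2,0],[0,21,0,2,0],[0,24,0,2,0]]}}

```text
clock: 33.7
position: [421.4, 122.4, 47.6]
tool_rot: [[0.998, 0.056, -0.0], [0.056, -0.998, -0.0], [-0.0, 0.0, -1.0]]
ft_force: [-2.6, 0.0, 2.6]
grip_width: 0.008
gripper_force: 1.5
```

>>> {"op": "arm_command", "data": {"plan": [[0,3,0,0,0],[0,7,0,0,0],[0,12,0,0,0],[0,18,0,0,0],[0,24,0,0,0],[0,30,0,0,0],[0,36,0,0,0],[0,42,0,0,0],[0,48,0,0,0],[0,54,0,0,0]]}}

```text
clock: 34.7
position: [475.5, 125.4, 47.6]
tool_rot: [[0.998, 0.056, -0.0], [0.056, -0.998, -0.0], [-0.0, 0.0, -1.0]]
ft_force: [-2.2, -0.3, 3.2]
grip_width: 0.009
gripper_force: 1.6
```

>>> {"op": "arm_command", "data": {"plan": [[0,6,0,0,0],[0,12,0,0,0],[0,18,0,0,0],[0,24,0,0,0],[0,30,0,0,0],[0,36,0,0,0],[0,42,0,0,0],[0,48,0,0,0],[0,54,0,0,0],[0,60,0,0,0]]}}

```text
clock: 35.7
position: [535.4, 128.8, 47.6]
tool_rot: [[0.998, 0.056, -0.0], [0.056, -0.998, -0.0], [-0.0, 0.0, -1.0]]
ft_force: [-2.8, -1.9, 3.3]
grip_width: 0.004
gripper_force: 1.6
```

>>> {"op": "arm_command", "data": {"plan": [[0,6,0,0,0],[0,12,0,0,0],[0,18,0,0,0],[0,24,0,0,0],[0,30,0,0,0],[0,35,0,0,0],[0,40,0,0,0],[0,44,0,0,0],[0,47,0,0,0],[0,50,0,0,0]]}}

```text
clock: 36.7
position: [585.0, 131.6, 47.6]
tool_rot: [[0.998, 0.056, -0.0], [0.056, -0.998, -0.0], [-0.0, 0.0, -1.0]]
ft_force: [-2.1, -0.8, 2.7]
grip_width: 0.005
gripper_force: 1.6
```

```bash
python3 - <<'E'
from h import *
st()
for n in ["top","side"]:
  c=read_camera(n);P=cloud(c);X,Y,Z=P[...,0],P[...,1],P[...,2]
  m=(Z>118)&(Z<130)&(X>550)&(X<680)&(np.abs(Y)<200)
  if m.sum()>20: print(n,m.sum(),np.percentile(P[m],[1,50,99],axis=0).round())
E
```

```text
t 36.7 [585.  131.6  47.6] f [-2.1 -0.8  2.7] w 0.5 gf 1.6
top 436 [[ 637. -178.  118.]
 [ 648.  -57.  125.]
 [ 659.   63.  130.]]
```

>>> {"op": "arm_command", "data": {"plan": [[0,3,0,0,0],[0,6,0,0,0],[0,8,0,0,0],[0,10,0,0,0],[0,12,0,0,0],[0,14,0,0,0],[0,15,0,0,0],[0,16,0,0,0],[0,17,0,0,0],[0,18,0,0,0]]}}

```text
clock: 37.8
position: [602.9, 132.7, 47.7]
tool_rot: [[0.998, 0.056, 0.0], [0.056, -0.998, 0.0], [0.0, -0.0, -1.0]]
ft_force: [-2.1, -0.4, 2.9]
grip_width: 0.006
gripper_force: 1.6
```

>>> {"op": "arm_command", "data": {"plan": [[0,0.5,0,0,0],[0,1,0,0,0],[0,1.5,0,0,0],[0,2,0,0,0],[0,2.5,0,0,0],[0,3,0,0,0],[0,3.5,0,0,0],[0,4,0,0,0],[0,4.5,0,0,0],[0,5,0,0,0]]}}

```text
clock: 38.8
position: [605.2, 132.8, 46.5]
tool_rot: [[0.998, 0.056, -0.007], [0.056, -0.998, -0.001], [-0.007, 0.0, -1.0]]
ft_force: [-24.4, -2.4, 6.0]
grip_width: 0.006
gripper_force: 13.5
```

>>> {"op": "arm_command", "data": {"plan": [[0,-3,0,0,0],[0,-6,0,0,0],[0,-9,0,-3,0],[0,-9,0,-10,0],[0,-9,0,-20,0],[0,-9,0,-45,0],[0,-9,0,-85,0],[0,-9,0,-125,0],[0,-9,0,-165,0],[0,-9,0,-210,0]]}}

```text
clock: 39.8
position: [598.3, 132.3, 259.5]
tool_rot: [[0.998, 0.056, -0.001], [0.056, -0.998, -0.0], [-0.001, 0.0, -1.0]]
ft_force: [0.3, 0.6, -0.7]
grip_width: 0.007
gripper_force: 0.0
```

>>> {"op": "arm_command", "data": {"plan": [[0,0,0,-40,0],[0,0,0,-70,0],[0,0,0,-80,0],[0,0,0,-80,0],[0,0,0,-80,0],[0,0,0,-80,0],[0,0,0,-80,0],[0,0,0,-80,0],[0,0,0,-80,0],[0,0,0,-80,0]]}}

```text
clock: 40.8
position: [598.8, 132.4, 337.5]
tool_rot: [[0.998, 0.056, -0.0], [0.056, -0.998, 0.0], [-0.0, -0.0, -1.0]]
ft_force: [-0.8, 0.4, -0.1]
grip_width: 0.001
gripper_force: 0.0
```

```bash
python3 - <<'E'
from h import *
st()
for n in ["top","side"]:
  c=read_camera(n);P=cloud(c);X,Y,Z=P[...,0],P[...,1],P[...,2]
  cv2.imwrite(f"pics/sw_{n}.png",c["frame"])
  m=(Z>119)&(Z<130)&(X>550)&(X<690)&(np.abs(Y)<200)
  if m.sum()>20: print(n,m.sum(),np.percentile(P[m],[1,50,99],axis=0).round())
  H,S,V=cv2.split(cv2.cvtColor(c["frame"],cv2.COLOR_BGR2HSV))
  m=((H<8)|(H>172))&(S>120)&(V>60)&(Z>195)&(X>650)&(X<760)&(np.abs(Y)<100)
  Q=P[m];print(m.sum(),np.percentile(Q,[2,50,98],axis=0).round())
  # white / blue / yellow dots on the switch plate
  box=(Z>170)&(Z<200)&(X>660)&(X<740)&(Y<60)&(Y>-110)
  for nm,mm in [("yellow",(H>20)&(H<35)&(S>120)),("blue",(H>100)&(H<125)&(S>120))]:
    q=P[mm&box]; print(nm,len(q),q.mean(0).round() if len(q) else "")
  if n=="top":
    e=P[(Z>172)&(Z<178)&(np.abs(X-750)<25)&(Y>-230)&(Y<200)];print("sides at x750",e[:,1].min().round(),e[:,1].max().round())
E
```

```text
t 40.8 [598.8 132.4 337.5] f [-0.8  0.4 -0.1] w 0.1 gf 0.0
top 416 [[ 655. -175.  120.]
 [ 666.  -61.  125.]
 [ 679.   81.  130.]]
98 [[694.  -7. 223.]
 [701.   5. 251.]
 [712.  18. 259.]]
yellow 10 [688. -71. 189.]
blue 16 [683.  13. 187.]
sides at x750 -184.0 101.0
185 [[698.  -8. 231.]
 [712.   4. 250.]
 [719.  17. 259.]]
yellow 23 [691. -72. 189.]
blue 5 [689.  20. 189.]
```

View pics/sw_side.png

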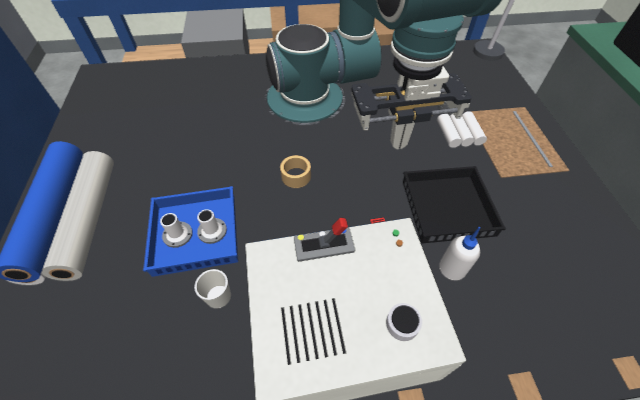

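The side view shows the tray home with the lever just below (378,222). Both cured ports stand in the tote at (170,228) and (207,222), the basket is empty, and the switch still leans left at (340,228).

```bash
python3 - <<'E'
from h import *
st();go(708,60,237)
E
```

```text
t 40.9 [598.8 132.4 337.6] f [ 0.6 -0.5 -1.1] w 0.5 gf 0.0
to (708, 60, 237) shift [105.   78.5 100.6] turn 0.0
```

>>> {"op": "arm_command", "data": {"plan": [[0,35,26,0,0],[0,70,52,0,0],[0,95,70,0,0],[0,105,78,0,0],[0,105,78,25,0],[0,105,78,55,0],[0,105,78,80,0],[0,105,78,95,0],[0,105,78,100,0],[0,105,78,100,0]]}}

```text
clock: 41.9
position: [707.9, 60.7, 238.0]
tool_rot: [[0.998, 0.057, 0.0], [0.057, -0.998, 0.0], [0.0, -0.0, -1.0]]
ft_force: [-0.6, 0.3, -0.4]
grip_width: 0.006
gripper_force: 0.0
```

>>> {"op": "arm_command", "data": {"plan": [[0,0,4,0,0],[0,0,8,0,0],[0,0,12,0,0],[0,0,16,0,0],[0,0,20,0,0],[0,0,24,0,0],[0,0,28,0,0],[0,0,32,0,0],[0,0,35,0,0],[0,0,38,0,0]]}}

```text
clock: 42.9
position: [710.4, 22.8, 238.4]
tool_rot: [[0.998, 0.057, 0.001], [0.057, -0.998, 0.001], [0.001, -0.001, -1.0]]
ft_force: [-0.1, 4.9, 3.6]
grip_width: 0.01
gripper_force: 2.3
```

```bash
cat >> h.py <<'E'
def sw(n):
  c=read_camera(n);P=cloud(c);X,Y,Z=P[...,0],P[...,1],P[...,2]
  H,S,V=cv2.split(cv2.cvtColor(c["frame"],cv2.COLOR_BGR2HSV))
  m=((H<8)|(H>172))&(S>120)&(V>60)&(Z>195)&(X>650)&(X<760)&(np.abs(Y)<110)
  print(n,m.sum(),np.percentile(P[m],[2,50,98],axis=0).round(1).tolist() if m.sum() else "")
  return c
E
python3 - <<'E'
from h import *
st();sw("top");c=sw("side");cv2.imwrite("pics/sw1.png",cv2.resize(c["frame"][180:290,260:420],None,fx=5,fy=5))
E
```

```text
t 42.9 [710.4  22.8 238.4] f [-0.1  4.9  3.6] w 0.9 gf 2.3
top 20 [[673.9, -14.1, 244.1], [675.4, -8.0, 325.7], [708.0, 1.2, 339.2]]
side 174 [[698.6, -17.4, 234.2], [712.8, -7.9, 256.8], [719.6, 3.6, 265.5]]
```

View pics/sw1.png

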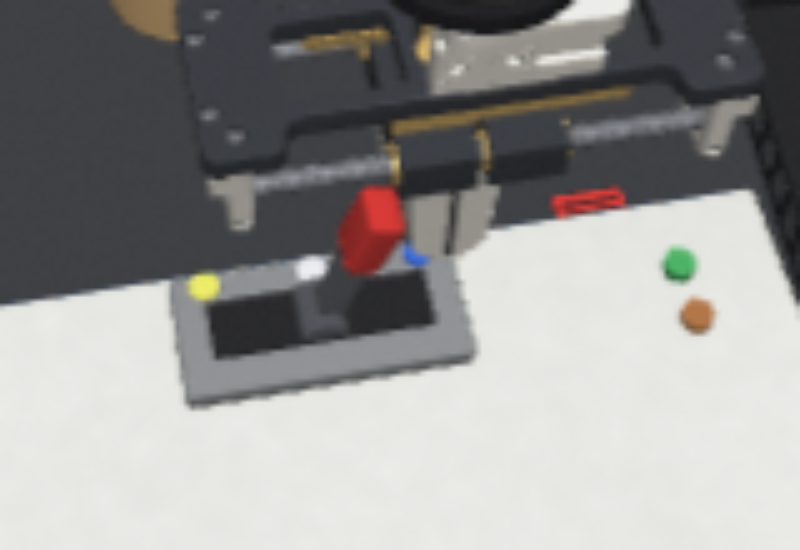

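The crop shows the fingers touching the red grip at (370,230), which still leans about 0.3 rad to the left.

>>> {"op": "arm_command", "data": {"plan": [[0,0,3,0,0],[0,0,6,0,0],[0,0,9,0,0],[0,0,12,0,0],[0,0,15,0,0],[0,0,17,0,0],[0,0,18,0,0],[0,0,19,0,0],[0,0,20,0,0],[0,0,20,0,0]]}}

```text
clock: 44.0
position: [711.3, 2.4, 237.6]
tool_rot: [[0.998, 0.056, -0.0], [0.056, -0.998, -0.0], [-0.0, 0.0, -1.0]]
ft_force: [0.3, 1.3, 1.2]
grip_width: 0.004
gripper_force: 0.6
```

```bash
cat >> h.py <<'E'
def tilt(c):
    """lever tilt from red grip's back face (points at one depth): slope of mid-y over z"""
    P=cloud(c);H,S,V=cv2.split(cv2.cvtColor(c["frame"],cv2.COLOR_BGR2HSV));X,Y,Z=P[...,0],P[...,1],P[...,2]
    m=((H<8)|(H>172))&(S>120)&(V>60)&(Z>205)&(X>690)&(X<740)&(np.abs(Y)<110)
    k=max(cv2.findContours(m.astype(np.uint8),0,2)[0],key=cv2.contourArea)
    a=np.zeros(m.shape,np.uint8);cv2.drawContours(a,[k],-1,1,-1);Q=P[(a>0)&m]
    b=Q[Q[:,0]>np.percentile(Q[:,0],90)-5]   # back face
    zs=np.arange(np.ceil(b[:,2].min())+3,b[:,2].max()-5,3);L=[]
    for z in zs:
        s=b[np.abs(b[:,2]-z)<2.5]
        if len(s)>3:L.append((z,(s[:,1].min()+s[:,1].max())/2,s[:,1].min(),s[:,1].max()))
    L=np.array(L);p=np.polyfit(L[:,0],L[:,1],1);print("tilt(+left)",np.arctan(p[0]).round(3),"mid y at",L[:,0].mean().round(),L[:,1].mean().round(1));print(L.round(1).tolist())
E
python3 - <<'E'
from h import *
st();c=sw("side");tilt(c);cv2.imwrite("pics/sw2.png",cv2.resize(c["frame"][180:290,260:420],None,fx=5,fy=5))
E
```

```text
t 44.0 [711.3   2.4 237.6] f [0.3 1.3 1.2] w 0.4 gf 0.6
side 132 [[700.9, -31.0, 238.6], [716.6, -24.1, 263.1], [720.3, -15.8, 267.5]]
tilt(+left) 0.072 mid y at 250.0 -23.3
[[240.0, -24.3, -29.0, -19.5], [243.0, -24.1, -30.5, -17.7], [246.0, -23.3, -29.0, -17.6], [249.0, -23.3, -28.9, -17.6], [252.0, -23.4, -29.0, -17.7], [255.0, -22.4, -28.9, -15.9], [258.0, -23.4, -29.1, -17.7], [261.0, -22.5, -29.1, -15.9]]
```

View pics/sw2.png

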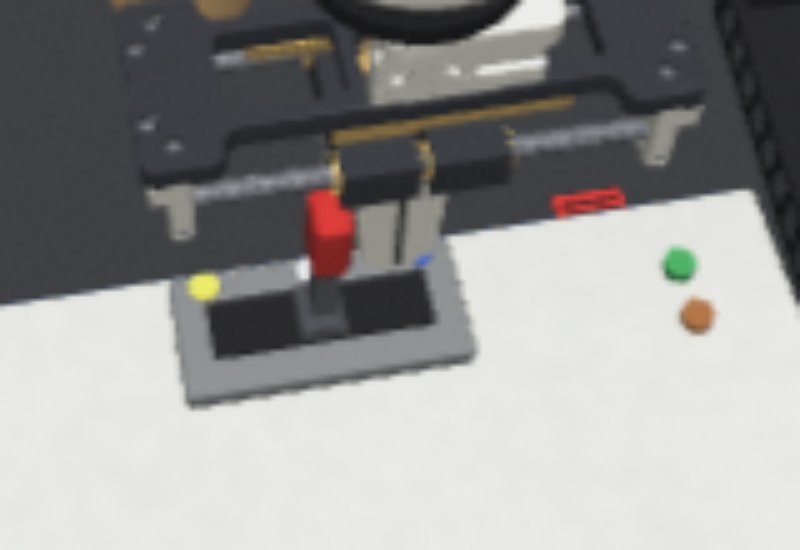

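The crop shows the lever almost upright at (330,235), level with the white dot, with about 0.05 rad still to go. I'll nudge it 3 mm more, hold it there, then push it to the right.

>>> {"op": "arm_command", "data": {"plan": [[0,0,1.5,0,0],[0,0,3,0,0],[0,0,3,0,0],[0,0,3,0,0],[0,0,3,0,0],[0,0,3,0,0],[0,0,3,0,0],[0,0,3,0,0],[0,0,3,0,0],[0,0,3,0,0]]}}

```text
clock: 45.05
position: [711.5, -0.5, 237.6]
tool_rot: [[0.998, 0.056, -0.0], [0.056, -0.998, -0.0], [-0.0, 0.0, -1.0]]
ft_force: [-0.2, 0.1, 0.4]
grip_width: 0.004
gripper_force: 0.0
```

```bash
python3 - <<'E'
from h import *
st();c=sw("side");tilt(c)
E
```

```text
t 45.0 [ 7.115e+02 -5.000e-01  2.376e+02] f [-0.2  0.1  0.4] w 0.4 gf 0.0
side 133 [[701.4, -33.1, 237.3], [716.7, -27.2, 262.6], [720.7, -19.2, 267.4]]
tilt(+left) -0.01 mid y at 250.0 -25.8
[[238.0, -24.3, -27.2, -21.4], [241.0, -27.0, -32.5, -21.4], [244.0, -25.9, -32.5, -19.4], [247.0, -25.3, -30.9, -19.6], [250.0, -26.1, -32.6, -19.5], [253.0, -26.1, -32.5, -19.7], [256.0, -26.1, -32.5, -19.7], [259.0, -26.2, -32.6, -19.7], [262.0, -25.1, -32.6, -17.5]]
```

Upright (tilt about 0). I'll hold for another second or so, then push.

>>> {"op": "arm_command", "data": {"plan": [[0,0,0,0,0],[0,0,0,0,0],[0,0,0,0,0],[0,0,0,0,0],[0,0,0,0,0],[0,0,0,0,0],[0,0,0,0,0],[0,0,0,0,0],[0,0,0,0,0],[0,0,4,0,0]]}}

```text
clock: 46.1
position: [711.7, -4.1, 237.9]
tool_rot: [[0.998, 0.057, 0.0], [0.057, -0.998, 0.0], [0.0, -0.0, -1.0]]
ft_force: [-1.4, 2.4, 2.2]
grip_width: 0.005
gripper_force: 1.3
```

>>> {"op": "arm_command", "data": {"plan": [[0,0,4,0,0],[0,0,8,0,0],[0,0,12,0,0],[0,0,16,0,0],[0,0,20,0,0],[0,0,23,0,0],[0,0,25,0,0],[0,0,26,0,0],[0,0,27,0,0],[0,0,27,0,0]]}}

```text
clock: 47.1
position: [713.2, -31.5, 237.7]
tool_rot: [[0.998, 0.056, 0.0], [0.056, -0.998, -0.0], [0.0, 0.0, -1.0]]
ft_force: [0.4, 1.7, -0.2]
grip_width: 0.007
gripper_force: 0.4
```

```bash
python3 - <<'E'
from h import *
st();c=sw("side");tilt(c);cv2.imwrite("pics/sw3.png",cv2.resize(c["frame"][180:290,260:420],None,fx=5,fy=5))
E
```

```text
t 47.1 [713.2 -31.5 237.7] f [ 0.4  1.7 -0.2] w 0.6 gf 0.4
side 130 [[701.4, -65.6, 233.0], [718.5, -56.2, 255.7], [722.2, -44.7, 260.8]]
tilt(+left) -0.389 mid y at 244.0 -53.0
[[233.0, -48.5, -54.3, -42.7], [236.0, -50.3, -58.0, -42.7], [239.0, -51.3, -58.0, -44.5], [242.0, -51.4, -56.2, -46.6], [245.0, -54.2, -59.9, -48.4], [248.0, -54.9, -61.7, -48.1], [251.0, -55.7, -63.4, -48.0], [254.0, -57.5, -65.1, -49.8]]
```

View pics/sw3.png

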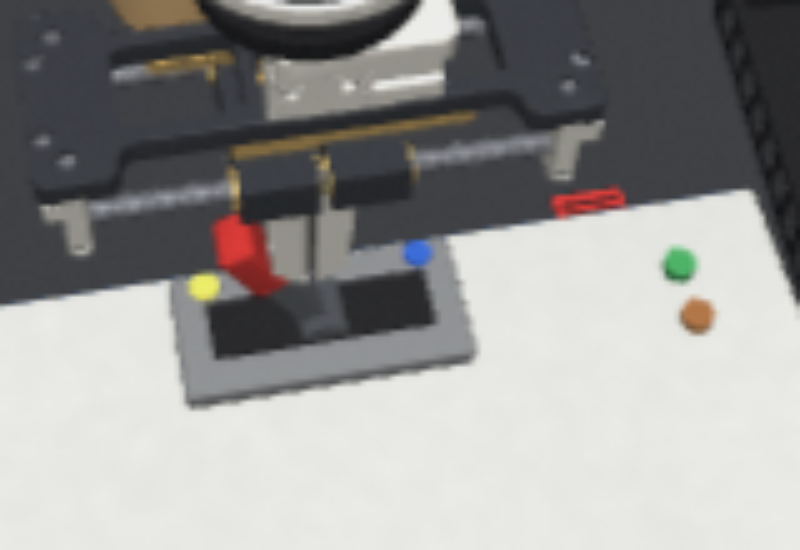

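The crop shows the lever leaning right at (245,255) by roughly 0.5 rad. I'll push it gently to the end.

>>> {"op": "arm_command", "data": {"plan": [[0,0,1,0,0],[0,0,2,0,0],[0,0,3,0,0],[0,0,4,0,0],[0,0,5,0,0],[0,0,5,0,0],[0,0,5,0,0],[0,0,5,0,0],[0,0,5,0,0],[0,0,5,0,0]]}}

```text
clock: 48.15
position: [713.5, -36.5, 237.7]
tool_rot: [[0.998, 0.056, 0.0], [0.056, -0.998, -0.0], [0.0, 0.0, -1.0]]
ft_force: [-0.5, 0.1, -0.4]
grip_width: 0.008
gripper_force: 0.1
```

```bash
python3 - <<'E'
from h import *
st();c=sw("side");tilt(c)
E
```

```text
t 48.1 [713.5 -36.5 237.7] f [-0.5  0.1 -0.4] w 0.7 gf 0.1
side 129 [[703.7, -69.9, 229.8], [718.6, -60.0, 253.2], [722.9, -47.7, 259.2]]
tilt(+left) -0.485 mid y at 242.0 -56.2
[[231.0, -51.5, -58.3, -44.6], [234.0, -51.5, -58.3, -44.6], [237.0, -53.4, -60.1, -46.7], [240.0, -55.2, -63.8, -46.7], [243.0, -57.2, -63.8, -50.6], [246.0, -59.8, -65.6, -54.1], [249.0, -59.8, -65.6, -54.0], [252.0, -61.4, -69.0, -53.9]]
```

>>> {"op": "arm_command", "data": {"plan": [[0,0,0.5,0,0],[0,0,1,0,0],[0,0,1.5,0,0],[0,0,2,0,0],[0,0,2.5,0,0],[0,0,3,0,0],[0,0,3.5,0,0],[0,0,4,0,0],[0,0,4.5,0,0],[0,0,5,0,0]]}}

```text
clock: 49.2
position: [713.8, -41.4, 237.6]
tool_rot: [[0.998, 0.056, -0.0], [0.056, -0.998, -0.0], [-0.0, 0.0, -1.0]]
ft_force: [-0.7, 1.5, 1.2]
grip_width: 0.007
gripper_force: 0.9
```

```bash
python3 - <<'E'
from h import *
st();c=sw("side");tilt(c)
E
```

```text
t 49.2 [713.8 -41.4 237.6] f [-0.7  1.5  1.2] w 0.6 gf 0.9
side 127 [[704.4, -73.9, 229.5], [718.8, -64.0, 251.2], [736.4, -50.6, 290.7]]
tilt(+left) -0.582 mid y at 240.0 -60.4
[[231.0, -54.4, -60.4, -48.5], [234.0, -56.3, -64.0, -48.5], [237.0, -58.2, -63.9, -52.5], [240.0, -60.0, -65.9, -54.2], [243.0, -62.9, -69.5, -56.3], [246.0, -65.4, -72.9, -57.9], [249.0, -65.3, -72.9, -57.7]]
```

>>> {"op": "arm_command", "data": {"plan": [[0,0,0.4,0,0],[0,0,0.8,0,0],[0,0,1.2,0,0],[0,0,1.6,0,0],[0,0,2,0,0],[0,0,2,0,0],[0,0,2,0,0],[0,0,2,0,0],[0,0,2,0,0],[0,0,2,0,0]]}}

```text
clock: 50.25
position: [713.8, -41.8, 237.6]
tool_rot: [[0.998, 0.058, -0.0], [0.058, -0.998, 0.002], [-0.0, -0.002, -1.0]]
ft_force: [-0.7, 12.5, 0.3]
grip_width: 0.006
gripper_force: 5.2
```

End stop reached (12 N). I'll back off, lift clear and check the final state.

>>> {"op": "arm_command", "data": {"plan": [[0,0,-4,0,0],[0,0,-8,0,0],[0,0,-15,0,0],[0,0,-15,-20,0],[0,0,-15,-50,0],[0,0,-15,-90,0],[0,0,-15,-120,0],[0,-40,-15,-130,0],[0,-85,-15,-130,0],[0,-130,-15,-130,0]]}}

```text
clock: 51.25
position: [581.9, -35.6, 367.6]
tool_rot: [[0.998, 0.056, 0.0], [0.056, -0.998, -0.0], [0.0, 0.0, -1.0]]
ft_force: [-0.4, -0.1, 0.6]
grip_width: 0.004
gripper_force: 0.0
```

>>> {"op": "arm_command", "data": {"plan": [[0,-45,0,0,0],[0,-90,0,0,0],[0,-130,0,0,0],[0,-160,0,0,0],[0,-170,0,0,0],[0,-170,0,0,0],[0,-170,0,0,0],[0,-170,0,0,0],[0,-170,0,0,0],[0,-170,0,0,0]]}}

```text
clock: 52.25
position: [414.1, -45.3, 367.2]
tool_rot: [[0.998, 0.057, -0.001], [0.057, -0.998, 0.0], [-0.001, -0.0, -1.0]]
ft_force: [0.1, 0.5, 0.9]
grip_width: 0.007
gripper_force: 0.0
```

```bash
python3 - <<'E'
from h import *
st();c=sw("side");tilt(c);print(ports(c,(68,90),(400,660,-460,-220)))
cv2.imwrite("pics/fin.png",c["frame"])
c=read_camera("top");P=cloud(c);X,Y,Z=P[...,0],P[...,1],P[...,2]
m=(Z>119)&(Z<130)&(X>550)&(X<690)&(np.abs(Y)<200)
print(m.sum(),np.percentile(P[m],[1,50,99],axis=0).round(),ports(c,(68,90),(400,660,-460,-220)))
E
```

```text
t 52.2 [414.1 -45.3 367.2] f [0.1 0.5 0.9] w 0.6 gf 0.0
side 177 [[702.1, -73.6, 229.8], [716.6, -60.9, 248.4], [722.6, -47.2, 256.4]]
tilt(+left) -0.563 mid y at 240.0 -58.3
[[229.0, -53.4, -60.4, -46.5], [232.0, -53.4, -60.4, -46.4], [235.0, -55.2, -64.0, -46.4], [238.0, -55.1, -60.1, -50.0], [241.0, -57.9, -65.9, -50.0], [244.0, -61.7, -69.5, -54.0], [247.0, -64.3, -72.9, -55.7], [250.0, -65.2, -72.9, -57.5]]
[(535, -300, 21, 80, np.int32(211)), (536, -391, 21, 80, np.int32(214))]
599 [[ 650. -175.  119.]
 [ 663.   -6.  125.]
 [ 678.  161.  130.]] [(533, -301, 20, 79, np.int32(173)), (533, -391, 20, 80, np.int32(182))]
```

View pics/fin.png

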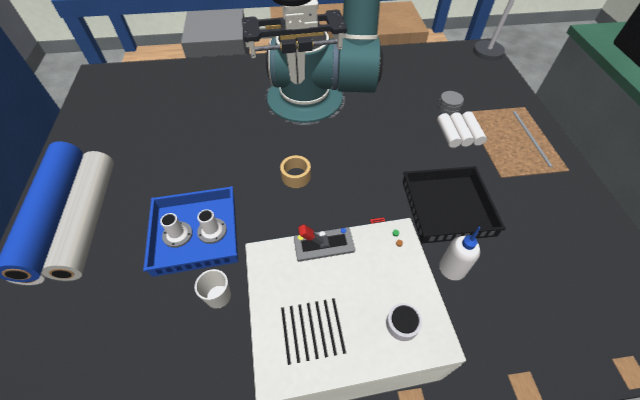

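The final side view shows the tray shut, the switch over to the right at (307,233), and both cured ports standing in the tote. The tape, pot and bottle have not moved. One last check is how far the panel travelled.

```bash
python3 - <<'E'
from h import *
c0=dict(np.load("top0.npz"));c1=read_camera("top")
def f(c,lo,hi):
    P=cloud(c);X,Y,Z=P[...,0],P[...,1],P[...,2];R=[]
    for y in range(-120,-30,8):
        m=(Z>116)&(Z<132)&(X>lo)&(X<hi)&(np.abs(Y-y)<4)
        if m.sum()>3:R.append(np.median(X[m])+.056*y)
    return np.median(R)
a,b=f(c0,440,490),f(c1,630,681);print(a,b,b-a)
E
```

```text
458.0344575339594 661.9530858743474 203.91862834038795
```

```bash
python3 -c "
from plant import finish_job
print(finish_job())"
```

```text
the job is handed in; nothing more can be done
None
```

The job is done and handed in at about 52 s: both cured ports stand in the tote, all three fresh ports went upright onto the tray, the tray is fully home, and the switch is over to the right after about two seconds at centre off.

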